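Fit the second support post into a tube cradle

TASK

Take the fork-topped support post out of the wooden storage block and press it upright and fully home into the empty blind hole of the grey cradle base, until its collar sits flat on the metal around the hole. Its fork must line up with the fixed fork at the other end of the base, so that a straight tube could lie in both. Let go of it, and leave the flat-topped post and the glassware where they are.

Things in the scene. Friction and masses are not known exactly. Their poses are not given: they have to be found in the camera images.
- fork_post: loose upright steel post, 121 mm long, about 0.25 kg, with a U-shaped fork on top; stands in one hole of the storage block, yaw varies. Origin: centre of its collar's underside, 60 mm above the bench at the start; z up. Below it a plain pin, diameter 22, 38 mm long. Above: collar of diameter 38, z = 0 to 8 mm; shaft of diameter 24 up to z = 51; fork up to z = 83
- fork (a point): on the post's axis in the fork's solid crossbar, 61 mm above the post's origin, same axes; a good height to grip. The fork is 44 mm wide along x (flat outer sides), 30 mm along y; crossbar 51 to 65 mm above the origin, then two prongs 10 mm thick, 24 mm apart. The open groove runs along y; a half turn makes no difference
- flat_post: loose steel post with the same pin and collar and the same origin, but a short shaft and a flat round top of diameter 40 mm, 39 mm above the origin; it stands in the other hole of the storage block. Not to be used.
- storage_block: fixed light wooden block, 80 mm (x) by 190 mm (y) by 60 mm high, with two loose through-holes of diameter 29 mm at y = -50 and +50 mm. Origin: centre of its underside. Its place and yaw vary, and it may stand left or right of the base.
- cradle_base: fixed grey base plate, 110 mm (x) by 240 mm (y), top at z = 18 mm, with two aluminium blocks 64 mm square, tops at z = 62 mm. The one at y = +80 mm has the empty hole; the one at y = -80 mm carries a fixed fork post, top at z = 145 mm, whose groove runs along y, towards the hole. Origin: centre of the underside
- socket (a point): centre of the mouth of the blind hole, in the top face of the aluminium block, 62 mm above the bench. Hole vertical, diameter 23.5 mm, 40 mm deep, sharp unchamfered edge. Axes as the base: y points away from the fixed fork. With the post home its origin lies here, its y axis along this y axis, either way round
- fixed_fork (a point): bottom of the groove of the fixed fork on the base; axes as the base, groove along y
- beaker: glass beaker, diameter 70 mm, 92 mm high, a bystander at the left; origin at the centre of its underside
- flask: stoppered conical flask, diameter 66 mm, 111 mm high, a bystander at the right; origin at the centre of its underside
- dish: glass petri dish, diameter 63 mm, 15 mm high, a bystander at the front edge of the bench in the middle; origin at the centre of its underside

How it is judged:
By the outcome, as a careful person would: the job done as asked, in the order asked, and still so for the second after the job is handed in, with the robot touching nothing.
It also fails if it takes over 56 s, if anything falls off the work surface, if the arm or the gripper's body presses on something with over 40 N, if the wrist force passes 120 N, or if a joint passes its speed limit or range.

ROBOT

A 6-joint arm with a two-finger parallel gripper is mounted at the origin on a cart in front of the work surface, level with it; the furniture and walls round the work are solid. World frame = base frame: x ahead of the robot, y to its left, z up, the work surface at z = 0. Lengths are in m, angles in rad, forces in N, time in s.
With the tool pointing down it reaches from about 0.375 to 0.9 m from the base axis. Payload 3.1 kg.
Tool frame: the origin (TCP) lies on the centre line of the jaws, within the pads' length; the fingertips stand 14 mm ahead of it and the grasp point (between the pads) lies 5 mm behind it; x points along the fingers, z is the direction in which the jaws open and shut, and the axes are right-handed (so a half turn about x gives the same grasp; the last joint's range is limited). The gripper opens to 87 mm and grips with 3 to 60 N. Pads are 19 mm wide; open, the fingers measure 117 mm over their backs; the gripper's body (75 mm by 190 mm) begins 51 mm behind the grasp point.
Start: joints at [0.933, 0.527, 1.433, -0, 1.181, -0.178], TCP at [0.277, 0.56, 0.237] pointing down, gripper open.
Joint ranges: [-3.08, 3.08], [-0.75, 2.2], [0.22, 2.44], [-1.43, 4.57], [0, 2.65], [-2.85, 2.85]. Speed limits (rad/s): [2.79, 2.79, 3.14, 3.14, 3.14, 3.14].

INTERFACE

Orientations are given as a unit quaternion [x, y, z, w].
In Python, from bench import manip gives the robot as it stands. The module is installed in compiled form; this text tells all that it offers.
- The arm moves only by the tool apply_moves, never from a script. Its arguments are lists of equal length, an entry for each row: "travel": the shift along the world's x, y, z in cm, a list of three; "spin": the turn about the world's z in rad; "hand": the closure, from 0 (fully open) to 1 (shut). A call has 1 to 20 rows; each row is the pose to reach, as a shift and turn from the pose commanded when the call began; what a row does not reach only later rows make up. A row lasts 1/8 s, in which the tool goes at most 62.5 mm and 10.7 degrees, less where a joint would pass 70% of its speed; a pose out of reach is approached as far as the arm can. A call with a gripper value outside its range is refused whole. The fingers move at their own pace and stop on an object; the grip force is fixed at half the most. Time passes only in rows, so rows that repeat a pose let the fingers close. It gives the time, the measured TCP pose, the force and the opening at its end, in the units of the state.
- manip.get_obs(): the state, without advancing time (a new reading comes with each control period).
- manip.read_camera(name): name is "side" or "top" or "wrist"; returns a dict with "color" (384x512x3 uint8, red, green, blue), "depth" (384x512 float32, m along the optical axis (not along the pixel's ray), 0 where there is no reading), "K" (3x3 intrinsics, pixels), "world_to_cam" (4x4, takes a point from world to camera coordinates). Camera axes: x right, y down, z forward; pixel columns grow to the right and rows downward; lengths in m; the calibration is good to about 2 mm. A picture is of the moment at which its call begins.
- manip.hand_in(): hands the job in, once; it reports no verdict.
Trained networks look in a picture, given as the dict that the camera call returned (one of the last four; its "shot" number tells which), for a name from the list of things; names that differ only in an ending like _2 or _b are one class to them, and where a whole thing is asked for, a point or a joint stands for the part that bears it (a point fixed in the world has none). Each returns a list of dicts, best first, with "conf" (0 to 1); they miss things now and then, are a little off and sometimes report something else, mostly with a low value. They report only what shows in the picture. A call takes as long as a camera call.
- manip.regions_of(picture, query): "pixels" (384x512 bool, what is visible of it) and "uv" ([column, row] in pixels, amid what is visible of it).
- manip.tip_of(picture, query): "uv" ([column, row] in pixels: a listed point, or the origin of a listed thing).
The state is a dict: "t": time; "qpos": joint angles; "qd": joint speeds; "joint_torque": joint torques, N m; "ee_pos": TCP position; "ee_rot": TCP orientation; "contact_force": force on the tool from outside, world axes, zero at the start; "wrist_torque": the same for the moment, N m; "grip_width": finger opening in m.
Only numpy, scipy, OpenCV 4.12 (cv2) and the standard library are available. Lean on these libraries where they do the work, as an engineer would, in place of code of your own. Each camera call takes 0.05 s, during which the arm holds its last target.

## Working session

There is one attempt and no reset: what is moved stays moved. The work goes in short steps, Python scripts to look and compute and a tool call to move; the robot and the scene stay as the last step left them, time stands still between calls to the robot, and variables do not carry over. Pictures are saved under pics/ and viewed, and the job is handed in when it is done.

Besides the shell and the picture viewer there is one more tool, called after "Emit:" as name(argument=value, ...), one argument or row to a line, values as JSON. apply_moves: Moves the arm, as the interface text tells. Its arguments: {"type":"object","properties":{"travel":{"type":"array"},"spin":{"type":"array"},"hand":{"type":"array"}},"required":["travel","spin","hand"]}

```bash
mkdir -p pics
cat > h.py <<'E'
import numpy as np, cv2
from bench import manip
def shot(n,fn=None):
    p=manip.read_camera(n)
    if fn: cv2.imwrite('pics/'+fn,cv2.cvtColor(p['color'],cv2.COLOR_RGB2BGR))
    return p
def cloud(p):
    d=p['depth'];K=p['K'];v,u=np.mgrid[:d.shape[0],:d.shape[1]]
    P=np.stack([(u-K[0,2])/K[0,0]*d,(v-K[1,2])/K[1,1]*d,d,np.ones_like(d)],-1)
    W=(P@np.linalg.inv(p['world_to_cam']).T)[...,:3]; W[d==0]=np.nan
    return W
def atz(p,uv,z):
    K=p['K'];T=np.linalg.inv(p['world_to_cam']);r=T[:3,:3]@np.array([(uv[0]-K[0,2])/K[0,0],(uv[1]-K[1,2])/K[1,1],1]);o=T[:3,3]
    return o+r*(z-o[2])/r[2]
E
python3 - <<'E'
from h import *
np.set_printoptions(precision=4,suppress=True)
o=manip.get_obs();print({k:np.round(v,3) for k,v in o.items()})
for n in ['top','side']:
    p=shot(n,n+'0.png');np.savez('/tmp/'+n,**{k:p[k] for k in('depth','color','K','world_to_cam')})
    print(n,np.linalg.inv(p['world_to_cam'])[:3])
    for q,z in [('fork_post',.06),('fork',.121),('flat_post',.06),('storage_block',0),('cradle_base',0),('socket',.062),('fixed_fork',.127),('beaker',0),('flask',0),('dish',0)]:
        for r in manip.tip_of(p,q)[:2]: print(q,np.round(r['uv'],1),round(r['conf'],2),atz(p,r['uv'],z))
E
```

```text
{'t': np.float64(0.0), 'qpos': array([ 0.933,  0.528,  1.434, -0.   ,  1.181, -0.179]), 'qd': array([ 0.001, -0.002, -0.   , -0.002,  0.   , -0.001]), 'joint_torque': array([ -0.001, -44.004, -17.659,   0.063,   0.058,  -0.   ]), 'ee_pos': array([0.276, 0.56 , 0.236]), 'ee_rot': array([-0.373,  0.601,  0.373,  0.6  ]), 'contact_force': array([-0.798, -0.153, -0.15 ]), 'wrist_torque': array([-0.014, -0.009,  0.029]), 'grip_width': np.float64(0.087)}
top [[ 0.2545 -0.846   0.4686 -0.2792]
 [-0.9671 -0.2215  0.1252 -0.1834]
 [-0.0021 -0.485  -0.8745  1.5324]]
fork_post [311.1 212.5] 0.49 [ 0.4726 -0.1632  0.06  ]
fork [311.1 204.2] 0.53 [ 0.4729 -0.1575  0.121 ]
flat_post [338.1 207.7] 0.7 [ 0.5161 -0.2533  0.06  ]
storage_block [322.6 220.7] 0.89 [ 0.4808 -0.2104  0.    ]
storage_block [159.3 165.6] 0.52 [0.5538 0.4593 0.    ]
cradle_base [221.6 187.7] 0.79 [0.5202 0.1917 0.    ]
cradle_base [337.3 206.6] 0.51 [ 0.5523 -0.2524  0.    ]
socket [199.  180.9] 0.8 [0.4944 0.2663 0.062 ]
fixed_fork [240.7 167.6] 0.75 [0.5512 0.1186 0.127 ]
beaker [160.4 166.8] 0.69 [0.5497 0.4531 0.    ]
flask [400.5 222.4] 0.58 [ 0.5467 -0.489   0.    ]
dish [251.4 229.6] 0.73 [0.3796 0.0342 0.    ]
side [[ 0.9882 -0.0711  0.1356  0.2998]
 [-0.1516 -0.5772  0.8024 -1.1375]
 [ 0.0212 -0.8135 -0.5812  0.9257]]
fork_post [257.9 231.5] 0.82 [ 0.4803 -0.1482  0.06  ]
fork [254.9 220.8] 0.71 [ 0.4663 -0.1645  0.121 ]
flat_post [271.2 252.1] 0.58 [ 0.5064 -0.2518  0.06  ]
storage_block [260.2 255.5] 0.95 [ 0.4812 -0.2017 -0.    ]
cradle_base [254.8 187.6] 0.76 [0.5242 0.1985 0.    ]
socket [251.2 166. ] 0.85 [0.5185 0.271  0.062 ]
fixed_fork [264.  171.8] 0.79 [0.5447 0.117  0.127 ]
beaker [251.6 153.5] 0.86 [0.5527 0.4856 0.    ]
beaker [227.  218.2] 0.52 [ 0.3899  0.0102 -0.    ]
flask [297.4 326.6] 0.78 [ 0.5381 -0.4912  0.    ]
dish [224.  216.7] 0.7 [0.3796 0.0206 0.    ]
dish [256.3 232.8] 0.7 [ 0.486 -0.086  0.   ]
```

Run:
```python
import cv2
for n,(x,y,w,h) in dict(top=(130,110,300,150),side=(170,110,180,240)).items():
    im=cv2.imread(f'pics/{n}0.png')[y:y+h,x:x+w]; f=min(800/w,600/h)
    cv2.imwrite(f'pics/{n}0c.png',cv2.resize(im,None,fx=f,fy=f,interpolation=cv2.INTER_CUBIC))
```

```text
(no output)
```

View pics/top0c.png

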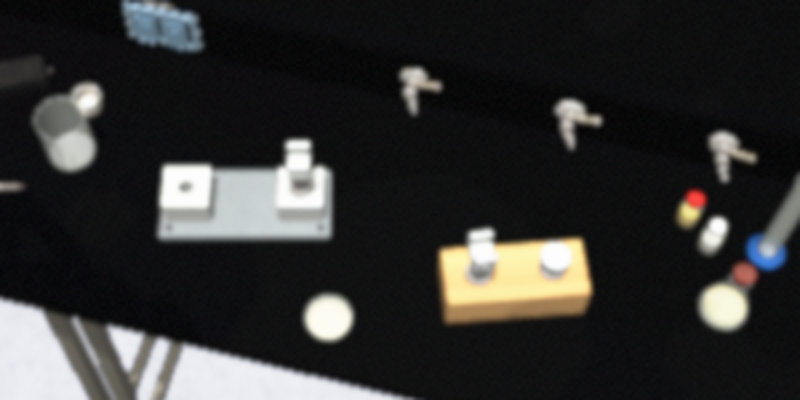

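View pics/side0c.png

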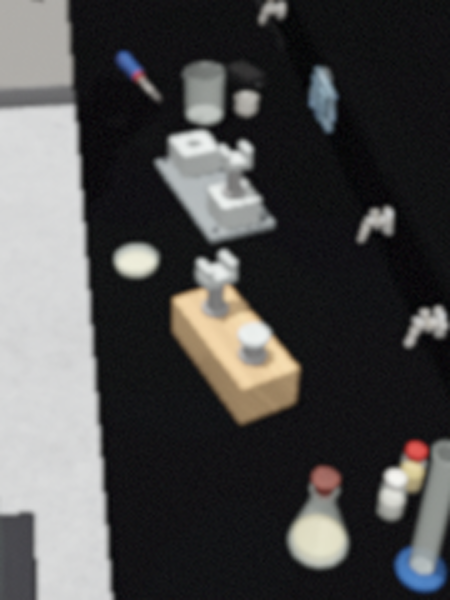

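The top view shows the base at left, with the socket block at crop (187,187) and the fixed fork at (300,165). The storage block is at right, with the fork post at (482,250) and the flat post at (556,258). Next I'll move closer for wrist views, first over the base.

Emit:
apply_moves(
  travel=[
    [4,-5,5],
    [8,-11,9],
    [12,-17,10],
    [15,-22,10],
    [17,-27,10],
    [17,-31,10],
    [17,-31,10],
    [17,-31,10],
  ],
  spin=[0,0,0,0,0,0,0,0],
  hand=[0,0,0,0,0,0,0,0],
)

```text
t: 2.1
ee_pos: [0.4468, 0.2503, 0.3367]
ee_rot: [-0.373, 0.601, 0.373, 0.601]
contact_force: [-0.4, 0.1, -0.5]
grip_width: 0.0872
```

Run:
```python
from h import *
np.set_printoptions(precision=4,suppress=True)
o=manip.get_obs();print(o['t'],o['ee_pos'],o['ee_rot'])
p=shot('wrist','w1.png');np.savez('/tmp/w1',**{k:p[k] for k in('depth','color','K','world_to_cam')})
print(np.linalg.inv(p['world_to_cam'])[:3],p['K'])
for q,z in [('cradle_base',0),('socket',.062),('fixed_fork',.127)]:
    for r in manip.tip_of(p,q)[:2]: print(q,np.round(r['uv'],1),round(r['conf'],2),atz(p,r['uv'],z))
```

```text
2.1 [0.4468 0.2503 0.3367] [-0.3725  0.6007  0.373   0.6011]
[[ 0.4432  0.8676  0.2253  0.3854]
 [ 0.8964 -0.4294 -0.1097  0.2807]
 [ 0.0016  0.2506 -0.9681  0.4837]] [[312.311    0.     258.0174]
 [  0.     312.311  188.183 ]
 [  0.       0.       1.    ]]
cradle_base [243.2 210. ] 0.73 [0.5202 0.188  0.    ]
socket [283.6 191.3] 0.84 [0.5034 0.263  0.062 ]
fixed_fork [193.3 281.1] 0.91 [0.5417 0.1118 0.127 ]
```

View pics/w1.png

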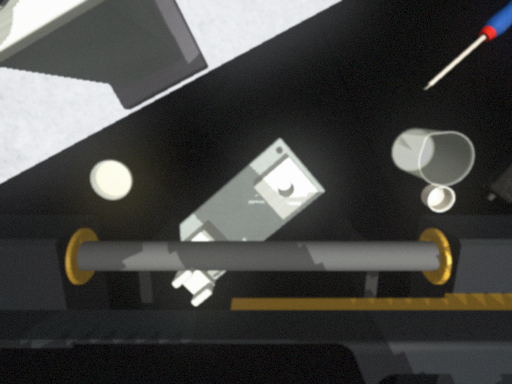

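The wrist view shows the socket block at (289,188) with its hole near (286,188). The fixed fork at (195,280) is partly hidden by the gripper. I'll fit geometry from depth.

```bash
cat >> h.py <<'E'
def rect(W,zlo,zhi,c,R):
    m=(W[...,2]>zlo)&(W[...,2]<zhi)&(np.hypot(W[...,0]-c[0],W[...,1]-c[1])<R)
    pts=W[m][:,:2].astype(np.float32)
    return pts,cv2.minAreaRect(pts*1000),np.median(W[m][:,2])
E
python3 - <<'E'
from h import *
from scipy.spatial.transform import Rotation as R
np.set_printoptions(precision=4,suppress=True)
for n in ['w1','top','side']:
    p=dict(np.load(f'/tmp/{n}.npz'));W=cloud(p)
    for nm,lo,hi,c,r in [('sock',.055,.07,(.505,.265),.055),('plate',.010,.03,(.52,.19),.16),('stor',.05,.07,(.5,-.2),.13),('fork',.115,.155,(.47,-.157),.06),('ff',.115,.16,(.545,.115),.06)]:
        try:
            pts,b,z=rect(W,lo,hi,c,r);print(n,nm,len(pts),np.round(b[0],1),np.round(b[1],1),round(b[2],1),'z',z)
        except Exception as e: print(n,nm,'none')
print(R.from_quat([-0.3725,0.6007,0.373,0.6011]).as_matrix())
E
```

```text
w1 sock 1867 [502.5 267.3] [64.8 64.2] 15.0 z 0.060875673615584325
w1 plate 5527 [522. 193.] [110.4 233.9] 14.8 z 0.016824254187054133
w1 stor 0 [0. 0.] [0. 0.] 0.0 z nan
w1 fork 0 [0. 0.] [0. 0.] 0.0 z nan
w1 ff 899 [542.9 112.8] [44. 31.] 14.8 z 0.1310129262323425
top sock 254 [501.3 266.6] [68.6 64.6] 15.9 z 0.06243836138963166
top plate 976 [510.6 191.1] [281.7 276.9] 14.6 z 0.018600458240894624
top stor 916 [ 488.2 -203.9] [ 87.8 191.7] 19.8 z 0.06056446556673267
top fork 135 [ 471.  -156.1] [49.3 30.6] 20.9 z 0.13214763505035476
top ff 120 [540.9 110.8] [44.8 29.4] 15.7 z 0.13299335378426236
side sock 140 [498.5 267.6] [66.6 70.7] 17.1 z 0.061166262971182106
side plate 508 [520.2 185.4] [111.7 241.9] 14.8 z 0.017783597278841823
side stor 886 [ 486.6 -203.9] [ 82.9 193.5] 19.1 z 0.059688251510143175
side fork 160 [ 469.2 -156.7] [44.1 34.1] 25.3 z 0.1280198746053472
side ff 109 [538.9 111.4] [44.4 36.5] 19.7 z 0.1289032321195036
[[ 0.0001 -0.8959  0.4443]
 [ 0.0009  0.4443  0.8959]
 [-1.      0.0003  0.0009]]
  return _methods._mean(a, axis=axis, dtype=dtype,
  ret = ret.dtype.type(ret / rcount)
```

Emit:
apply_moves(
  travel=[
    [1,-5,0],
    [1,-11,0],
    [2,-17,0],
    [3,-23,0],
    [3,-29,0],
    [4,-35,-1],
    [5,-41,-2],
    [5,-46,-3.5],
    [5,-48,-3.5],
    [5,-48,-3.5],
    [5,-48,-3.5],
  ],
  spin=[-0.1,-0.2,-0.3,-0.4,-0.5,-0.6,-0.7,-0.74,-0.74,-0.74,-0.74],
  hand=[0,0,0,0,0,0,0,0,0,0,0],
)

```text
t: 3.68
ee_pos: [0.497, -0.2276, 0.302]
ee_rot: [-0.131, 0.695, 0.132, 0.695]
contact_force: [-0.1, -0.0, 0.5]
grip_width: 0.0868
```

Run:
```python
from h import *
from scipy.spatial.transform import Rotation as R
np.set_printoptions(precision=4,suppress=True)
o=manip.get_obs();print(o['t'],o['ee_pos'],o['qpos'],R.from_quat(o['ee_rot']).as_matrix())
p=shot('wrist','w2.png');np.savez('/tmp/w2',**{k:p[k] for k in('depth','color','K','world_to_cam')})
for q,z in [('fork_post',.06),('fork',.121),('flat_post',.06)]:
    for r in manip.tip_of(p,q)[:2]: print(q,np.round(r['uv'],1),round(r['conf'],2),atz(p,r['uv'],z))
W=cloud(p)
for nm,lo,hi,c,r in [('stor',.05,.066,(.488,-.204),.13),('fork',.115,.155,(.47,-.157),.06),('prong',.135,.155,(.47,-.157),.06)]:
            pts,b,z=rect(W,lo,hi,c,r);print(nm,len(pts),np.round(b[0],1),np.round(b[1],1),round(b[2],1),'z',z)
```

```text
3.675 [ 0.497  -0.2276  0.302 ] [-0.6344  0.3483  1.5482  0.0008  1.2453 -1.0089] [[ 0.0003 -0.3656  0.9308]
 [ 0.0007  0.9308  0.3656]
 [-1.      0.0005  0.0006]]
fork_post [259.6 101.7] 0.95 [ 0.4714 -0.1568  0.06  ]
fork [260.6  98.4] 0.86 [ 0.4712 -0.1546  0.121 ]
flat_post [254.6 182.9] 0.59 [ 0.5023 -0.2524  0.06  ]
stor 7511 [ 489.6 -203.5] [ 80.2 190.3] 19.5 z 0.058885104290739565
fork 1427 [ 472.6 -156.4] [43.6 29.9] 24.0 z 0.12503745123547622
prong 659 [ 472.6 -156.5] [43.8 29.6] 24.4 z 0.1413952601487966
```

View pics/w2.png

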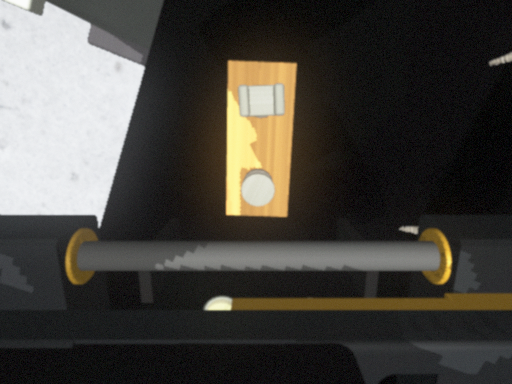

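The fork is at (262,100). Depth gives a 43.8 x 29.8 mm outline centred at (0.4725,-0.1565) at 24.2°. That agrees with the block hole position, (0.4729,-0.1564). Next I grasp it.

Emit:
apply_moves(
  travel=[
    [-1,3,-3],
    [-2,6,-6],
    [-2.45,7.1,-9],
    [-2.45,7.1,-11],
    [-2.45,7.1,-13],
    [-2.45,7.1,-15],
    [-2.45,7.1,-17],
    [-2.45,7.1,-18.6],
    [-2.45,7.1,-18.6],
    [-2.45,7.1,-18.6],
    [-2.45,7.1,-18.6],
  ],
  spin=[0.05,0.05,0.05,0.05,0.05,0.05,0.05,0.05,0.05,0.05,0.05],
  hand=[0,0,0,0,0,0,0,0,0,0,0],
)

```text
t: 5.25
ee_pos: [0.4728, -0.1588, 0.1164]
ee_rot: [-0.149, 0.691, 0.148, 0.692]
contact_force: [0.1, 0.4, -0.6]
grip_width: 0.0871
```

Emit:
apply_moves(
  travel=[
    [0,0,0],
    [0,0,0],
    [0,0,0],
    [0,0,0],
    [0,0,0],
    [0,0,0],
    [0,0,0],
    [0,0,0],
  ],
  spin=[0,0,0,0,0,0,0,0],
  hand=[1,1,1,1,1,1,1,1],
)

```text
t: 6.25
ee_pos: [0.4724, -0.1587, 0.1155]
ee_rot: [-0.148, 0.691, 0.148, 0.692]
contact_force: [0.4, -0.2, -0.5]
grip_width: 0.0438
```

Run:
```python
from h import *
from scipy.spatial.transform import Rotation as R
np.set_printoptions(precision=4,suppress=True)
o=manip.get_obs();print(o['t'],o['ee_pos'],R.from_quat(o['ee_rot']).as_matrix()[:,2],o['grip_width'],o['contact_force'],o['wrist_torque'])
shot('wrist','w3.png')
```

```text
6.25 [ 0.4724 -0.1587  0.1155] [0.9123 0.4095 0.0003] 0.04379868983379244 [ 0.3684 -0.1754 -0.468 ] [-0.0353 -0.1356 -0.0075]
```

View pics/w3.png

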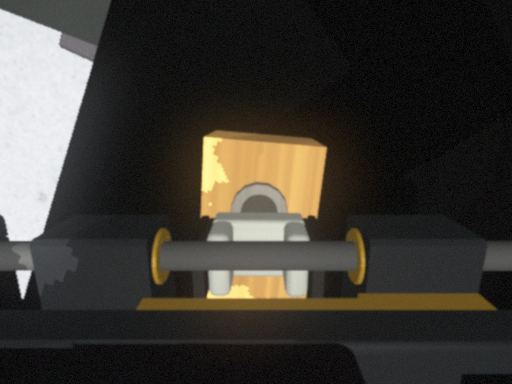

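The grip reads 43.8 mm, which matches the fork width. The picture shows the fork between the jaws at (258,245) with its collar behind at (258,200). Now I lift and carry it near the socket.

Emit:
apply_moves(
  travel=[
    [0,0,1],
    [0,0,2.5],
    [0,0,4.5],
    [0,0,7],
    [0,0,10],
    [0,0,12.5],
    [0,1,14],
    [0.5,4,14],
    [1,8,14],
    [2,12,14],
    [2.5,16,14],
    [3,20,14],
    [3.5,24,14],
    [4,28,14],
    [4.5,32,14],
    [5,34,14],
    [5,35,14],
    [5,35,11],
    [5,35,9],
    [5,35,9],
  ],
  spin=[0,0,0,0,0,0,0,0,-0.02,-0.05,-0.08,-0.1,-0.12,-0.14,-0.16,-0.164,-0.164,-0.164,-0.164,-0.164],
  hand=[1,1,1,1,1,1,1,1,1,1,1,1,1,1,1,1,1,1,1,1],
)

```text
t: 8.8
ee_pos: [0.5201, 0.1907, 0.2037]
ee_rot: [-0.091, 0.703, 0.091, 0.699]
contact_force: [0.1, -0.1, -2.5]
grip_width: 0.0438
```

Emit:
apply_moves(
  travel=[
    [0,0,0],
    [0,0,0],
    [0,0,0],
  ],
  spin=[0,0,0],
  hand=[1,1,1],
)

```text
t: 9.18
ee_pos: [0.5227, 0.1913, 0.2064]
ee_rot: [-0.091, 0.701, 0.091, 0.702]
contact_force: [0.5, 0.4, -3.3]
grip_width: 0.0435
```

```bash
cat > m.py <<'E'
from h import *
from scipy.spatial.transform import Rotation as R
np.set_printoptions(precision=4,suppress=True)
import sys
tag=sys.argv[1]
o=manip.get_obs();M=R.from_quat(o['ee_rot']).as_matrix();e=o['ee_pos']
print(o['t'],e,M[:,2],np.degrees(np.arctan2(M[1,2],M[0,2])),o['grip_width'],o['contact_force'],o['wrist_torque'])
p=shot('wrist',tag+'.png');np.savez('/tmp/'+tag,**{k:p[k] for k in('depth','color','K','world_to_cam')})
for q,z in [('socket',.062),('cradle_base',0),('fork_post',e[2]-.0555),('fork',e[2]+.0055)]:
    for r in manip.tip_of(p,q)[:2]: print(q,np.round(r['uv'],1),round(r['conf'],2),atz(p,r['uv'],z))
W=cloud(p)
for nm,lo,hi,c,r in [('sock',.053,.07,(.5025,.267),.055),('plate',.01,.03,(.522,.191),.16)]:
    pts,b,z=rect(W,lo,hi,c,r);print(nm,len(pts),np.round(b[0],1),np.round(b[1],1),round(b[2],1),'z',z)
# post in tool frame
T=(W-e)@M
m=(np.abs(T[...,1])<.06)&(np.abs(T[...,2])<.03)&(T[...,0]>-.03)&(T[...,0]<.11)
for lo,hi in [(-.032,-.02),(-.02,-.006),(-.006,.02),(.04,.054),(.054,.095)]:
    k=m&(T[...,0]>lo)&(T[...,0]<hi);q=T[k]
    if len(q): print('slab',lo,hi,len(q),'y',np.percentile(q[:,1],[1,50,99]),'z',np.percentile(q[:,2],[1,50,99]),'x',np.median(q[:,0]))
E
python3 m.py w4
```

```text
9.175 [0.5227 0.1913 0.2064] [0.967  0.255  0.0016] 14.771106752490965 0.04353489691114117 [ 0.4877  0.4481 -3.313 ] [-0.1201  0.0394 -0.0342]
socket [256.7  98.3] 0.65 [0.5022 0.265  0.062 ]
cradle_base [253.2 173.7] 0.63 [0.5191 0.1846 0.    ]
fork_post [256.  210.1] 0.73 [0.5212 0.1917 0.1509]
fork [258.3 243.5] 0.92 [0.5218 0.1952 0.2119]
sock 4734 [502.1 266.6] [64.1 63.3] 14.8 z 0.06088351800988706
plate 9649 [514.1 221.7] [110.1 171. ] 14.9 z 0.016864633293450837
slab -0.032 -0.02 1671 y [-0.0117 -0.0031  0.0171] z [-0.0218  0.0121  0.0222] x -0.025696998127433243
slab -0.02 -0.006 2200 y [-0.0122  0.012   0.0173] z [-0.0291  0.0004  0.0291] x -0.008524223179746892
slab -0.006 0.02 1035 y [0.0094 0.0165 0.0173] z [-0.0296  0.0004  0.0295] x 0.00025827102477128964
slab 0.04 0.054 961 y [0.0017 0.0131 0.0204] z [-0.0168  0.0006  0.0184] x 0.048661948392399096
slab 0.054 0.095 39 y [0.0095 0.0144 0.0207] z [-0.0144  0.0023  0.0174] x 0.05503913696320213
```

View pics/w4.png

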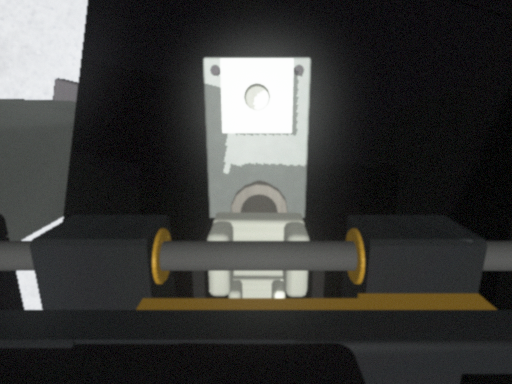

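The view shows the socket hole at (257,98), the held fork at (258,250) and its collar at (258,200). I'll refine the hole centre and the collar, and check for tilt.

Run:
```python
from h import *
from scipy.spatial.transform import Rotation as R
from scipy.optimize import least_squares
np.set_printoptions(precision=4,suppress=True)
o=manip.get_obs();M=R.from_quat(o['ee_rot']).as_matrix();e=o['ee_pos']
p=dict(np.load('/tmp/w4.npz'));W=cloud(p)
# plane of block
m=(W[...,2]>.055)&(W[...,2]<.066)&(np.hypot(W[...,0]-.502,W[...,1]-.267)<.05)
q=W[m];A=np.c_[q[:,:2]-[.502,.267],np.ones(len(q))];print('plane',np.linalg.lstsq(A,q[:,2],rcond=None)[0])
m=(W[...,2]<.025)&(W[...,2]>.01)&(np.hypot(W[...,0]-.522,W[...,1]-.2)<.06);q=W[m];A=np.c_[q[:,:2]-[.502,.267],np.ones(len(q))];print('plate',np.linalg.lstsq(A,q[:,2],rcond=None)[0])
# hole mask by colour and depth
g=cv2.cvtColor(p['color'],cv2.COLOR_RGB2GRAY)
print(g[82:114,240:274:2])
hm=((W[...,2]<.056)).astype(np.uint8);hm[:, :235]=0;hm[:,280:]=0;hm[:75]=0;hm[120:]=0
cs,_=cv2.findContours(hm,cv2.RETR_EXTERNAL,cv2.CHAIN_APPROX_NONE);c=max(cs,key=cv2.contourArea)
el=cv2.fitEllipse(c);print('depth hole',el,atz(p,el[0],.0609),atz(p,el[0],.062))
b=(g<235).astype(np.uint8);b[:, :235]=0;b[:,280:]=0;b[:75]=0;b[120:]=0
cs,_=cv2.findContours(b,cv2.RETR_EXTERNAL,cv2.CHAIN_APPROX_NONE);c=max(cs,key=cv2.contourArea)
el=cv2.fitEllipse(c);print('colour hole',el,atz(p,el[0],.0609))
# collar arc
T=(W-e)@M
k=(T[...,0]>.035)&(T[...,0]<.062)&(np.abs(T[...,2])<.03)&(T[...,1]>-.01)&(T[...,1]<.03)
K=k.astype(np.uint8);cs,_=cv2.findContours(K,cv2.RETR_EXTERNAL,cv2.CHAIN_APPROX_NONE);c=max(cs,key=cv2.contourArea)[:,0]
P=np.array([T[v,u] for u,v in c]);
ok=(P[:,1]>.006)&(np.abs(P[:,0]-.0487)<.004)
P=P[ok];r=least_squares(lambda x:np.hypot(P[:,1]-x[0],P[:,2]-x[1])-.019,[0,0],loss='soft_l1',f_scale=.0005);print('collar centre tool y,z',r.x,len(P),np.std(r.fun))
q=T[(np.abs(T[...,2])<.018)&(T[...,1]>.012)&(T[...,1]<.02)&(T[...,0]>-.005)&(T[...,0]<.012)];print('face',len(q),np.polyfit(q[:,0],q[:,1],1))
```

```text
plane [0.0003 0.0014 0.0609]
plate [-0.0006  0.0027  0.017 ]
[[254 254 254 254 254 254 253 252 249 250 252 254 254 254 254 254 254]
 [254 254 254 254 254 253 249 235 215 225 241 252 254 254 254 254 254]
 [254 254 254 254 253 247 213 173 160 165 189 237 252 254 254 254 254]
 [254 254 254 254 251 207 159 156 166 166 159 180 237 253 254 254 254]
 [254 254 254 253 237 163 166 188 205 202 186 155 196 251 254 254 254]
 [254 254 254 252 193 163 201 220 226 227 221 193 168 236 253 254 254]
 [254 254 254 241 167 190 223 228 231 232 230 225 186 201 252 254 254]
 [254 254 253 217 175 220 229 229 231 231 232 234 223 181 244 254 254]
 [254 254 252 184 201 230 229 230 232 232 234 241 244 196 232 254 254]
 [254 254 249 172 219 232 231 230 233 232 241 249 253 232 218 253 254]
 [254 254 242 178 228 231 228 230 233 237 248 252 254 249 214 253 254]
 [254 254 235 190 231 231 230 231 235 245 252 254 254 253 218 252 254]
 [254 254 226 202 231 232 231 231 236 253 254 254 254 254 226 250 254]
 [254 253 221 211 232 233 231 230 240 253 254 254 254 254 235 247 254]
 [254 253 213 217 233 232 231 235 248 254 254
[... 920 characters left out ...]
251 252 254 254 254 254 254]
 [254 254 254 254 254 254 253 251 251 251 253 254 254 254 254 254 254]
 [254 254 254 254 254 254 254 254 253 254 254 254 254 254 254 254 254]
 [254 254 254 254 254 254 254 254 254 254 254 254 254 254 254 254 254]
 [254 254 254 254 254 254 254 254 254 254 254 254 254 254 254 254 254]]
depth hole ((257.0520324707031, 96.64474487304688), (24.532711029052734, 25.6611385345459), 173.7364501953125) [0.5021 0.2665 0.0609] [0.5021 0.2664 0.062 ]
colour hole ((256.38104248046875, 95.44969177246094), (23.36598014831543, 24.996370315551758), 121.56134796142578) [0.5013 0.2673 0.0609]
collar centre tool y,z [0.0014 0.0012] 39 0.00025967147280982385
face 381 [-0.0461  0.0167]
```

```bash
python3 -c "
import cv2
im=cv2.imread('pics/w4.png')[40:310,190:330];cv2.imwrite('pics/w4c.png',cv2.resize(im,None,fx=2.2,fy=2.2,interpolation=cv2.INTER_CUBIC))"
```

```text
(no output)
```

View pics/w4c.png

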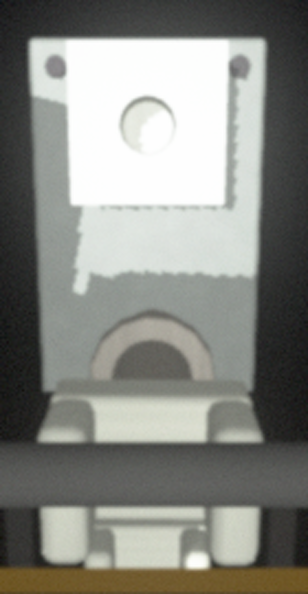

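Run:
```python
from h import *
from scipy.spatial.transform import Rotation as R
np.set_printoptions(precision=4,suppress=True)
o=manip.get_obs();M=R.from_quat(o['ee_rot']).as_matrix();e=o['ee_pos'];print(o['ee_pos'],M)
p=dict(np.load('/tmp/w4.npz'));W=cloud(p);T=(W-e)@M
def pl(m,n):
    q=T[m]
    for _ in range(4):
        A=np.c_[q[:,1:],np.ones(len(q))];c=np.linalg.lstsq(A,q[:,0],rcond=None)[0];r=q[:,0]-A@c;q=q[np.abs(r)<max(2*r.std(),4e-4)]
    print(n,len(q),'slope y,z',c,r.std())
a=np.abs(T[...,2])
pl((T[...,0]>-.031)&(T[...,0]<-.021)&(a<.0215)&(a>.0125)&(T[...,1]>-.011)&(T[...,1]<.016),'prong tops')
pl((T[...,0]>.044)&(T[...,0]<.053)&(a<.016)&(T[...,1]>.002)&(T[...,1]<.03),'collar top')
pl((W[...,2]>.055)&(W[...,2]<.066)&(np.hypot(W[...,0]-.502,W[...,1]-.267)<.05),'block')
# image rows of collar: print height map column centre
for u in (250,258,266): print(u,[(v,round(float(T[v,u,0])*1000,1),round(float(T[v,u,1])*1000,1)) for v in range(176,222,2)])
v=196;print([(u,round(float(T[v,u,0])*1000,1),round(float(T[v,u,2])*1000,1)) for u in range(226,292,2)])
```

```text
[0.5223 0.1914 0.2057] [[ 0.0003 -0.2551  0.9669]
 [ 0.0001  0.9669  0.2551]
 [-1.     -0.      0.0003]]
prong tops 1010 slope y,z [ 0.0305 -0.0093 -0.0266] 0.0005588968708649356
collar top 624 slope y,z [ 0.0288 -0.0127  0.0477] 0.0005879629917224688
block 4174 slope y,z [-0.0015  0.0001  0.145 ] 0.0005694532584344536
250 [(176, 188.6, -4.7), (178, 188.8, -7.0), (180, 188.1, -9.1), (182, 189.4, -11.7), (184, 53.3, 19.3), (186, 49.0, 19.0), (188, 48.3, 17.9), (190, 47.8, 16.7), (192, 48.1, 15.3), (194, 47.1, 14.2), (196, 48.9, 12.3), (198, 43.6, 12.5), (200, 40.3, 12.2), (202, 35.5, 12.3), (204, 30.8, 12.5), (206, 26.8, 12.6), (208, 22.4, 12.8), (210, 19.0, 12.7), (212, 16.1, 12.5), (214, 1.1, 16.6), (216, -3.1, 17.0), (218, -4.6, 16.5), (220, -7.5, 16.6)]
258 [(176, 188.9, -4.8), (178, 188.8, -7.0), (180, 189.7, -9.5), (182, 54.2, 20.5), (184, 49.8, 20.2), (186, 47.4, 19.4), (188, 47.4, 18.1), (190, 48.4, 16.5), (192, 47.2, 15.5), (194, 47.8, 14.0), (196, 43.6, 13.8), (198, 39.2, 13.8), (200, 34.9, 13.8), (202, 30.7, 13.8), (204, 26.7, 13.8), (206, 23.0, 13.8), (208, 19.4, 13.7), (2
[... 493 characters left out ...]
7.0), (216, -3.2, 17.0), (218, -5.1, 16.7), (220, -7.5, 16.6)]
[(226, 187.7, -35.1), (228, 189.2, -33.0), (230, 188.8, -30.7), (232, 189.5, -28.6), (234, 188.8, -26.3), (236, 48.2, -14.0), (238, 47.7, -12.6), (240, 48.3, -11.4), (242, 48.4, -10.1), (244, 48.3, -8.7), (246, 47.2, -7.4), (248, 48.2, -6.1), (250, 48.9, -4.8), (252, 48.2, -3.5), (254, 46.0, -2.2), (256, 45.2, -0.9), (258, 43.6, 0.4), (260, 44.0, 1.7), (262, 43.5, 2.9), (264, 45.1, 4.2), (266, 47.0, 5.6), (268, 48.5, 6.9), (270, 47.8, 8.2), (272, 48.2, 9.5), (274, 47.7, 10.8), (276, 48.5, 12.1), (278, 48.1, 13.4), (280, 48.1, 14.7), (282, 48.2, 16.0), (284, 189.6, 29.8), (286, 189.0, 32.0), (288, 187.4, 34.1), (290, 189.1, 36.5)]
```

Depth shows the held post tilted by about 1°, so I aim the pin tip at the hole using the measured offset. First I hover.

Emit:
apply_moves(
  travel=[
    [-1,3.5,0],
    [-2.1,7.4,0],
    [-2.1,7.4,-1],
    [-2.1,7.4,-2.5],
    [-2.1,7.4,-3.8],
    [-2.1,7.4,-4.4],
    [-2.1,7.4,-4.4],
    [-2.1,7.4,-4.4],
  ],
  spin=[0,0,0,0,0,0,0,0],
  hand=[1,1,1,1,1,1,1,1],
)

```text
t: 10.42
ee_pos: [0.5018, 0.2652, 0.1618]
ee_rot: [-0.091, 0.701, 0.091, 0.702]
contact_force: [-0.1, -0.3, -2.1]
grip_width: 0.0435
```

Run:
```python
from h import *
np.set_printoptions(precision=4,suppress=True)
o=manip.get_obs();print(o['t'],o['ee_pos'],o['contact_force'],o['wrist_torque'])
for n,(x,y,w,h) in dict(top=(180,140,90,70),side=(225,130,70,80)).items():
    p=shot(n);np.savez('/tmp/'+n+'5',**{k:p[k] for k in('depth','color','K','world_to_cam')})
    im=cv2.cvtColor(p['color'],cv2.COLOR_RGB2BGR)[y:y+h,x:x+w];cv2.imwrite(f'pics/{n}5.png',cv2.resize(im,None,fx=7,fy=7,interpolation=cv2.INTER_CUBIC))
o=manip.get_obs();print(o['t'],o['ee_pos'],o['contact_force'],o['wrist_torque'])
```

```text
10.425 [0.5018 0.2652 0.1618] [-0.0719 -0.3366 -2.1497] [-0.0969  0.0293  0.0026]
10.525 [0.5017 0.2654 0.162 ] [ 0.3575  0.0508 -3.3898] [-0.0643  0.0121 -0.0338]
```

View pics/side5.png

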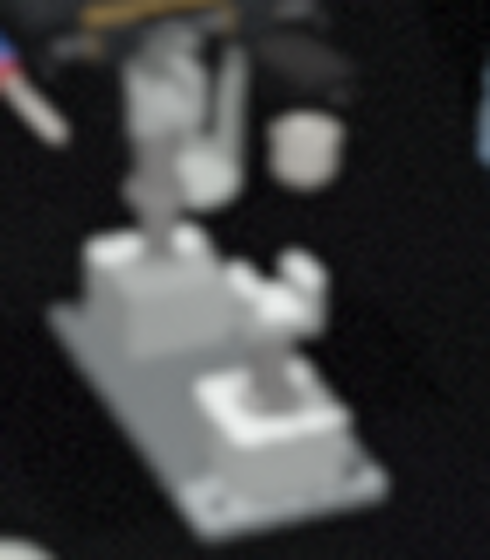

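View pics/top5.png

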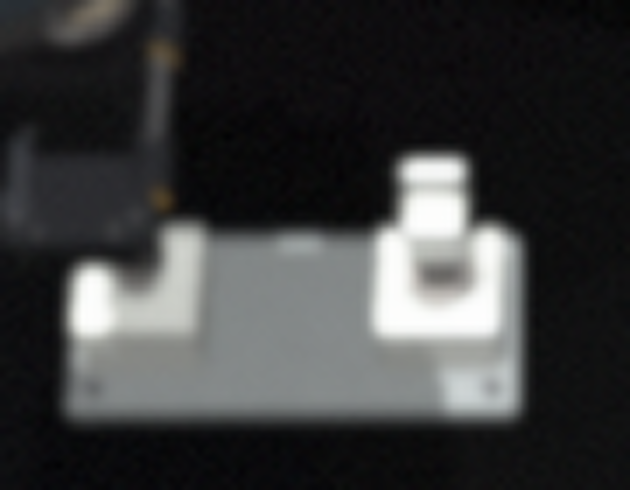

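In the side view the post is over the block at (160,240). The top view also puts it over the hole. Next I probe down gently.

Emit:
apply_moves(
  travel=[
    [-0.06,0,-0.2],
    [-0.06,0,-0.4],
    [-0.06,0,-0.55],
    [-0.06,0,-0.65],
    [-0.06,0,-0.75],
    [-0.06,0,-0.85],
    [-0.06,0,-0.9],
    [-0.06,0,-0.9],
  ],
  spin=[0,0,0,0,0,0,0,0],
  hand=[1,1,1,1,1,1,1,1],
)

```text
t: 11.52
ee_pos: [0.501, 0.2653, 0.1523]
ee_rot: [-0.091, 0.701, 0.091, 0.701]
contact_force: [1.3, -0.7, -3.4]
grip_width: 0.0436
```

Run:
```python
from h import *
np.set_printoptions(precision=4,suppress=True)
o=manip.get_obs();print(o['t'],o['ee_pos'],o['contact_force'],o['wrist_torque'],o['joint_torque'])
```

```text
11.525 [0.501  0.2653 0.1523] [ 1.2621 -0.7151 -3.3692] [-0.3468 -0.2599  0.0048] [  0.7363 -43.0406 -13.7419   0.4142   0.3201  -0.0047]
```

No upward force 3 mm below the rim, so the pin is entering. I continue slowly.

Emit:
apply_moves(
  travel=[
    [0,0,-0.15],
    [0,0,-0.3],
    [0,0,-0.45],
    [0,0,-0.6],
    [0,0,-0.8],
    [0,0,-1.0],
    [0,0,-1.0],
  ],
  spin=[0,0,0,0,0,0,0],
  hand=[1,1,1,1,1,1,1],
)

```text
t: 12.4
ee_pos: [0.5009, 0.2653, 0.1423]
ee_rot: [-0.091, 0.701, 0.091, 0.701]
contact_force: [2.4, -1.7, -3.1]
grip_width: 0.0435
```

Emit:
apply_moves(
  travel=[
    [0.04,-0.03,-0.1],
    [0.04,-0.03,-0.3],
    [0.04,-0.03,-0.5],
    [0.04,-0.03,-0.7],
    [0.04,-0.03,-0.9],
    [0.04,-0.03,-1.1],
    [0.04,-0.03,-1.2],
    [0.04,-0.03,-1.2],
  ],
  spin=[0,0,0,0,0,0,0,0],
  hand=[1,1,1,1,1,1,1,1],
)

```text
t: 13.4
ee_pos: [0.501, 0.2651, 0.1303]
ee_rot: [-0.091, 0.701, 0.091, 0.701]
contact_force: [3.1, -1.2, -3.5]
grip_width: 0.0436
```

Run:
```python
from h import *
np.set_printoptions(precision=4,suppress=True)
o=manip.get_obs();print(o['t'],o['ee_pos'],o['contact_force'],o['wrist_torque'])
```

```text
13.4 [0.501  0.2651 0.1303] [ 3.1414 -1.1572 -3.5293] [-0.3545 -0.4182 -0.016 ]
```

Emit:
apply_moves(
  travel=[
    [0.05,-0.02,-0.1],
    [0.05,-0.02,-0.3],
    [0.05,-0.02,-0.5],
    [0.05,-0.02,-0.7],
    [0.05,-0.02,-0.9],
    [0.05,-0.02,-1.0],
    [0.05,-0.02,-1.1],
    [0.05,-0.02,-1.1],
  ],
  spin=[0,0,0,0,0,0,0,0],
  hand=[1,1,1,1,1,1,1,1],
)

```text
t: 14.4
ee_pos: [0.5013, 0.2649, 0.1194]
ee_rot: [-0.091, 0.701, 0.091, 0.701]
contact_force: [0.6, -0.2, -3.0]
grip_width: 0.0436
```

Emit:
apply_moves(
  travel=[
    [0,0,-0.1],
    [0,0,-0.2],
    [0,0,-0.3],
    [0,0,-0.35],
    [0,0,-0.35],
  ],
  spin=[0,0,0,0,0],
  hand=[1,1,1,1,1],
)

```text
t: 15.02
ee_pos: [0.5015, 0.2649, 0.1174]
ee_rot: [-0.091, 0.701, 0.091, 0.701]
contact_force: [-2.4, -0.2, 6.8]
grip_width: 0.0438
```

```bash
sed -i 's/(.5025,.267),.055/(.5025,.267),.06/' m.py; python3 m.py w6
```

```text
15.025 [0.5015 0.2649 0.1174] [0.9669 0.2552 0.0003] 14.787262136486005 0.04383027896268641 [-2.3968 -0.1659  6.805 ] [-0.2507  0.6218 -0.0366]
cradle_base [258.7 272.3] 0.75 [0.5231 0.1863 0.    ]
fork_post [255.2 209.5] 0.91 [0.4994 0.2656 0.0619]
fork [257.7 245.2] 0.8 [0.5006 0.2678 0.1229]
fork [258.2 207.8] 0.29 [0.4959 0.2865 0.1229]
sock 4440 [498.7 279. ] [64.3 38.7] 14.6 z 0.06097888036337734
plate 5456 [509.7 238. ] [110.1 139.3] 14.8 z 0.01674796932323365
slab -0.032 -0.02 1680 y [-0.0117 -0.0031  0.0171] z [-0.0218  0.012   0.0221] x -0.025779066499929282
slab -0.02 -0.006 2219 y [-0.0123  0.012   0.0172] z [-0.0289 -0.      0.029 ] x -0.008580303207745074
slab -0.006 0.02 1040 y [0.0094 0.0165 0.0173] z [-0.0296  0.0004  0.0297] x 0.0003408159201934494
slab 0.04 0.054 967 y [0.0018 0.0131 0.0205] z [-0.0173  0.0006  0.0184] x 0.0486359924330262
slab 0.054 0.095 3769 y [-0.0007  0.0245  0.0335] z [-0.0296 -0.0007  0.0296] x 0.056743249490565945
```

View pics/w6.png

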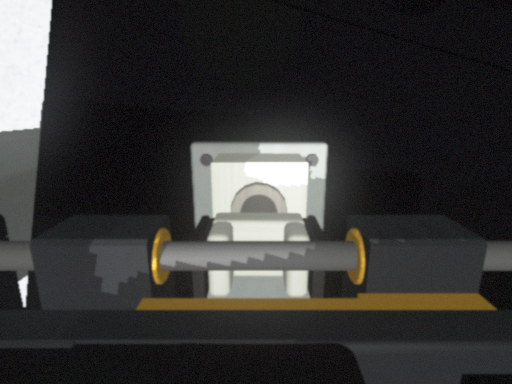

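The post is seated at the expected height, with about 10 N of contact. I'll press a little more to flatten it, then release.

Emit:
apply_moves(
  travel=[
    [0,0,-0.1],
    [0,0,-0.2],
    [0,0,-0.25],
    [0,0,-0.25],
    [0,0,-0.25],
  ],
  spin=[0,0,0,0,0],
  hand=[1,1,1,1,1],
)

```text
t: 15.9
ee_pos: [0.5017, 0.265, 0.1172]
ee_rot: [-0.091, 0.701, 0.091, 0.702]
contact_force: [-4.4, -1.6, 21.2]
grip_width: 0.0441
```

Run:
```python
from h import *
np.set_printoptions(precision=4,suppress=True)
o=manip.get_obs();print(o['t'],o['ee_pos'],o['contact_force'],o['wrist_torque'])
```

```text
15.9 [0.5017 0.265  0.1172] [-4.4037 -1.5875 21.1736] [-0.4388  1.2892 -0.0502]
```

Emit:
apply_moves(
  travel=[
    [0,0,0.2],
    [0,0,0.3],
    [0,0,0.3],
    [0,0,0.3],
    [0,0,0.3],
    [0,0,0.3],
    [0,0,0.3],
    [0,0,0.3],
  ],
  spin=[0,0,0,0,0,0,0,0],
  hand=[1,1,0.3,0,0,0,0,0],
)

```text
t: 16.9
ee_pos: [0.5016, 0.2649, 0.1165]
ee_rot: [-0.091, 0.701, 0.091, 0.701]
contact_force: [0.2, -0.1, -0.4]
grip_width: 0.0864
```

```bash
python3 m.py w7
```

```text
16.9 [0.5016 0.2649 0.1165] [0.9669 0.2551 0.    ] 14.779819839465672 0.0864255282138355 [ 0.1785 -0.1171 -0.4122] [-0.0545  0.0724 -0.0123]
cradle_base [255.6 270.2] 0.76 [0.5196 0.1881 0.    ]
fork [263.4 248.9] 0.71 [0.5038 0.2666 0.122 ]
sock 4504 [499.1 277.4] [64.4 42.1] 15.3 z 0.06097226126533288
plate 7033 [511.2 232.3] [110.3 151.3] 14.9 z 0.016735077027069306
slab -0.032 -0.02 1635 y [-0.0119 -0.0027  0.0172] z [-0.021  -0.0114  0.0218] x -0.026533642475731138
slab -0.02 -0.006 1963 y [-0.012   0.0135  0.0173] z [-0.02    0.0004  0.0209] x -0.009283903847136104
slab -0.006 0.02 607 y [0.0125 0.0169 0.0174] z [-0.0204  0.0004  0.0215] x -0.0010238052264110887
slab 0.04 0.054 996 y [0.0019 0.0132 0.0217] z [-0.0178  0.0006  0.0185] x 0.04779378730626132
slab 0.054 0.095 3797 y [-0.0007  0.0245  0.0336] z [-0.0296 -0.0007  0.0295] x 0.05586357302527656
```

View pics/w7.png

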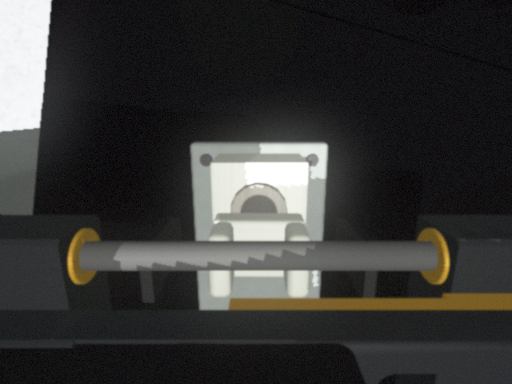

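The fingers are open and the post stands in the socket. I'll rise straight up and back off to inspect.

Emit:
apply_moves(
  travel=[
    [0,0,1],
    [0,0,3],
    [0,0,6],
    [0,0,10],
    [0,0,14],
    [1,-3,17],
    [2,-7,18],
    [2.5,-8.5,18],
    [2.5,-8.5,18],
    [2.5,-8.5,18],
  ],
  spin=[0,0,0,0,0,0,0,0,0,0],
  hand=[0,0,0,0,0,0,0,0,0,0],
)

```text
t: 18.4
ee_pos: [0.5258, 0.1806, 0.2958]
ee_rot: [-0.091, 0.702, 0.091, 0.701]
contact_force: [-0.2, -0.3, 0.5]
grip_width: 0.0872
```

```bash
cat > chk.py <<'E'
from h import *
import sys
np.set_printoptions(precision=4,suppress=True)
tag=sys.argv[1]
p=shot('wrist',tag+'.png');W=cloud(p)
print(manip.get_obs()['ee_pos'],manip.get_obs()['t'])
for nm,lo,hi,c,r in [('block',.055,.066,(.5025,.267),.06),('fork',.115,.155,(.5025,.267),.04),('prong',.137,.155,(.5025,.267),.04),('ff prong',.137,.155,(.543,.113),.04)]:
    pts,b,z=rect(W,lo,hi,c,r);print(nm,len(pts),np.round(b[0],1),np.round(b[1],1),round(b[2],2),'z',z)
def pl(m,n):
    q=W[m]
    for _ in range(4):
        A=np.c_[q[:,:2]-[.5025,.267],np.ones(len(q))];c=np.linalg.lstsq(A,q[:,2],rcond=None)[0];r=q[:,2]-A@c;q=q[np.abs(r)<max(2*r.std(),5e-4)]
    print(n,len(q),c,r.std())
d=np.hypot(W[...,0]-.5025,W[...,1]-.267);Z=W[...,2]
pl((d<.035)&(Z>.139)&(Z<.15),'prong tops');pl((d<.022)&(Z>.066)&(Z<.073),'collar');pl((d>.022)&(d<.05)&(Z>.055)&(Z<.0655),'block')
im=cv2.cvtColor(p['color'],cv2.COLOR_RGB2BGR)
cv2.imwrite('pics/'+tag+'c.png',cv2.resize(im[20:230,160:350],None,fx=2.8,fy=2.8,interpolation=cv2.INTER_CUBIC))
E
python3 chk.py w8
```

```text
[0.5258 0.1808 0.2958] 18.45
block 1470 [502.2 266.4] [64.  62.7] 14.83 z 0.06095149970714983
fork 1587 [501.7 266.9] [44. 30.] 14.52 z 0.12713478657316551
prong 737 [501.6 267.1] [44.1 29.8] 13.62 z 0.1433595297569245
ff prong 189 [540.6 121.4] [42.6 11.3] 14.66 z 0.14278421309715605
prong tops 598 [0.0006 0.0045 0.1435] 0.000724766579238938
collar 53 [0.0138 0.0446 0.0692] 0.0005889356106796436
block 1247 [-0.0002  0.0006  0.0609] 0.0006478563382946972
```

View pics/w8c.png

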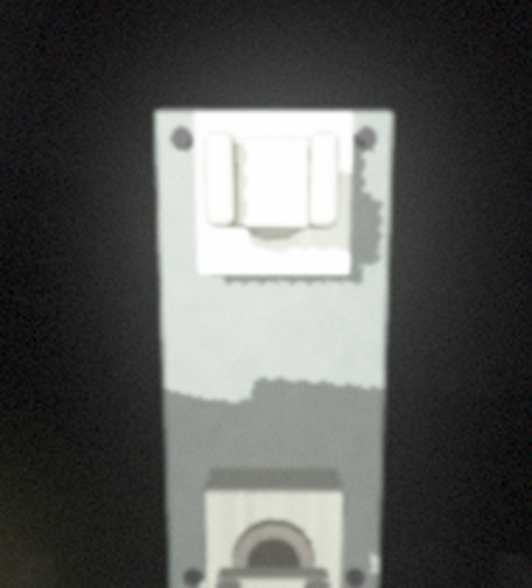

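The fork is centred on the block within 1 mm and sits at 14.5° against 14.8° for the base. Its prong tops are level and match the fixed fork's height to 0.6 mm. One last check of the whole scene.

Run:
```python
from h import *
np.set_printoptions(precision=4,suppress=True)
p=shot('side','side9.png')
for q,z in [('fork_post',.062),('flat_post',.06),('beaker',0),('flask',0),('dish',0)]:
    for r in manip.tip_of(p,q)[:1]: print(q,np.round(r['uv'],1),round(r['conf'],2),atz(p,r['uv'],z))
im=cv2.imread('pics/side9.png')[110:350,170:350];cv2.imwrite('pics/side9c.png',cv2.resize(im,None,fx=2.5,fy=2.5,interpolation=cv2.INTER_CUBIC))
```

```text
fork_post [248.3 166. ] 0.71 [0.5064 0.2725 0.062 ]
flat_post [272.8 251.5] 0.55 [ 0.512  -0.2498  0.06  ]
beaker [252.  156.1] 0.54 [0.551  0.4607 0.    ]
flask [297.3 329.2] 0.73 [ 0.5358 -0.4994  0.    ]
dish [224.6 218.8] 0.47 [0.3807 0.0078 0.    ]
```

View pics/side9c.png

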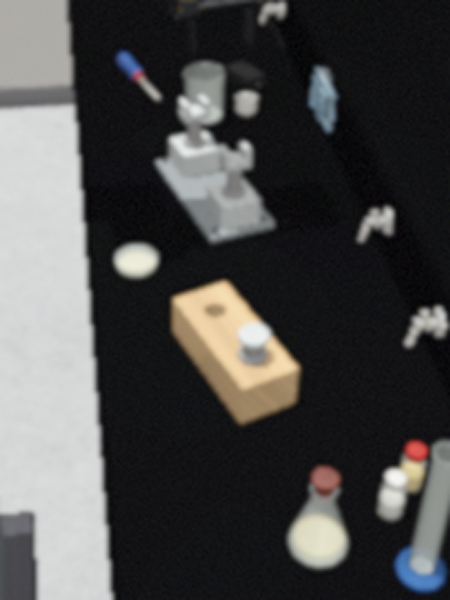

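The side view shows both forks upright on the base, at (195,120) and (238,165). The left storage hole is empty at (215,310), and the flat post at (253,340) and the glassware have not moved.

```bash
python3 -c "
from bench import manip
print(manip.hand_in())"
```

```text
the job is handed in; nothing more can be done
None
```

I lifted the fork post out of the storage block, pressed it into the base's blind hole, let go, backed the gripper away and handed the job in at about 18.5 s. The hand-in reports no verdict.

**Seating:** During the press the hand stopped at the height expected for a seated collar, with about 21 N upward force on the tool. After release, the prong tops read 143.5 mm against 145 mm. The block face read about 1.1 mm low in the same picture, so the post looks fully home.

**Alignment:** The fork sits at 14.5° and the base at 14.8°. It is centred on the block within about 1 mm, and its prong tops are level to under 0.3°.

**Other objects:** The final side picture shows the flat-topped post, beaker, flask and dish where they started. The robot is touching nothing.

**Checks that disagreed:**
- **Fork angle:** A fit to the prong tops alone gave 13.6°.
- **Collar:** A fit to the collar's top showed a slope of about 2.7°. It used only 53 mostly hidden points, so I discounted it.
- **Tilt in the grip:** The post looked tilted by about 1° while held. The level prong tops show that was gone after release.
- **Position estimates:** The network's side-view positions drifted between pictures, most for the beaker (25 mm), though nothing looks moved in the image.

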